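Lay the breakfast tray for one

TASK

Lay the breakfast tray: lift the small egg cup off the large one that it is stacked on, without dragging the large one along, and stand it in the middle of the saucer; once it stands there, put the egg from the rack into it, upright. Lay the teaspoon down the middle of the tray, between the saucer and the mug, parallel to the tray's short sides, and stand the pepper mill upright on the tray directly in front of the mug (on the robot's side of it, close by but not touching). Leave the saucer and mug where they are on the tray and do not disturb the large egg cup, the egg rack or the fork.

Things in the scene. Friction and masses are not known exactly. Their poses are not given: they have to be found in the camera images.
- tray: Wooden breakfast tray, fixed, on the worktop left of the hob. 260 mm deep (x axis, away from the robot) by 380 mm wide (y axis, to the left). Floor 8 mm thick; rim 10 mm wide, 22 mm high; over each short side a grip bar, top 48 mm high. Origin: centre of the underside. The saucer stands in one half, left or right, and the mug in the other.
- saucer: White round saucer, 128 mm across, 14 mm high, loose, on the tray's floor. Origin: centre of the underside; its flat inner floor, where the egg cup goes, is 5 mm above that.
- mug: White mug with a diamond pattern, loose, on the tray's floor. 94 mm high, body 83 mm across, handle towards its -y (right); x axis away from the robot, yaw within 0.06 rad of the tray's. Origin: middle of its 116 mm length over body and handle, at the underside; the axis of the round body lies 16 mm from it towards +y. In front of the mug: towards -x.
- egg_cup: The small white egg cup, on top of the stack: the one to move. 46 mm high; rim 49 mm across outside, 41 inside; 43 mm across at 25 mm height; foot 32 mm across below 20 mm. Origin: centre of the underside. At the start its foot stands in the lower cup's bowl, 23 mm above that cup's underside: its top 23 mm stand clear of the lower rim.
- egg_cup_lower: The large egg cup at the bottom of the stack, white, on the worktop: 46 mm high, rim 58 mm across outside and 50 inside, foot 41 mm across; bowl floor 23 mm above its underside. Origin: centre of the underside. Stays where it is.
- egg: Brown egg, 45 mm across and 58 mm long, pointed end down. Origin: its lower tip; z axis along it towards the blunt end; widest 32 mm above the origin. At the start it sits in the left (+y) hole of the rack, its tip about 17 mm above the rack's underside. Seated in the egg cup its tip is about 27 mm above the cup's underside.
- egg_rack: Dark wooden egg rack on the worktop, 62 x 100 x 30 mm, with two 36 mm holes 46 mm apart along its y axis; the egg is in the +y one. Origin: centre of the underside.
- teaspoon: Steel teaspoon lying on the worktop, 130 mm long (its x axis), 27 mm wide at the bowl, 11 mm high. Origin: middle of the length, at the underside. Can be gripped across its middle.
- pepper_mill: Dark wood pepper mill with a small metal ball on top, standing on the worktop. 130 mm high, 58 mm across at the foot; round head 50 mm across between 94 and 119 mm height, narrower waist below. Origin: centre of the underside.
- fork: Fork with a red handle, 195 mm long, lying farther back on the worktop; a bystander. Origin: middle of its length, underside. Over the back of the worktop, beyond about x = 0.6 m and left of y = -0.2 m, hangs a wall cupboard (underside 0.45 m above the worktop) with long door handles: swing the arm across in straight lines, not in a wide arc.
There are look-alikes about, which are no part of the job. Leave any orange look-alike of the pepper_mill alone.

How it is judged:
By the outcome, as a careful person would: the job done as asked, in the order asked, and still so for the second after the job is handed in, with the robot touching nothing.
It also fails if it takes over 128 s, if anything falls off the work surface, if the arm or the gripper's body presses on something with over 40 N, if the wrist force passes 120 N, or if a joint passes its speed limit or range.

ROBOT

A 6-joint arm with a two-finger parallel gripper is mounted at the origin on a cart in front of the work surface, level with it; the furniture and walls round the work are solid. World frame = base frame: x ahead of the robot, y to its left, z up, the work surface at z = 0. Lengths are in m, angles in rad, forces in N, time in s.
With the tool pointing down it reaches from about 0.3 to 0.775 m from the base axis. Payload 14.6 kg.
Tool frame: the origin (TCP) lies at the very end of the fingers, on their centre line; the grasp point (between the pads) lies 19 mm behind it; z points along the fingers, y is the line along which they close (so a half turn about z gives the same grasp; the last joint's range is limited). The gripper opens to 94 mm and grips with 3 to 60 N. Pads are 16 mm wide; open, the fingers measure 119 mm over their backs; the gripper's body (75 mm by 177 mm) begins 78 mm behind the grasp point.
Start: joints at [1.265, 0.3, 1.521, -0, 1.321, -0.067], TCP at [0.13, 0.534, 0.205] pointing down, gripper open.
Joint ranges: [-3.03, 3.03], [-0.79, 2.21], [0.23, 2.52], [-1.04, 4.18], [0, 3.07], [-2.55, 2.55]. Speed limits (rad/s): [2.22, 2.22, 2.57, 3.14, 3.14, 3.14].

INTERFACE

Orientations are given as [roll, pitch, yaw] about the fixed x, y, z axes, in that order (R = Rz(yaw) Ry(pitch) Rx(roll)).
In Python, from station import ctrl, cams gives the robot as it stands. The module is installed in compiled form; this text tells all that it offers.
- The arm moves only by the tool arm_command, never from a script. Its argument "plan" is a list that holds one entry, the list of rows, each a list of 7 numbers: the shift along the tool's x, y, z in normalised numbers (1 is 600 mm), then the turn, a rotation vector about the tool's x, y, z in a scale on which 1.0 is 4 rad, then the closure, from -1 (fully open) to 1 (shut). A call has 1 to 12 rows; each row is the pose to reach, as a shift and turn from the pose commanded when the call began, along the tool's axes at that moment; what a row does not reach only later rows make up. A row lasts 1/10 s, in which the tool goes at most 50 mm and 8.59 degrees, less where a joint would pass 70% of its speed; a pose out of reach is approached as far as the arm can. No shift or turn number may pass 1 either way. A call with a gripper value outside its range is refused whole. The fingers move at their own pace and stop on an object; "squeeze" is the grip in N (left out, the last holds). Time passes only in rows, so rows that repeat a pose let the fingers close. It gives the time, the measured TCP pose, the force, the opening and the grip force at its end, in the units of the state.
- ctrl.get_obs(): the state, without advancing time (a new reading comes with each control period).
- cams.camera(name): name is "side" or "top" or "wrist"; returns (picture, depth): 384x512x3 uint8, blue, green, red; 384x512 float32, m along the optical axis (not along the pixel's ray), 0 where there is no reading.
- cams.camera_info(name): a dict with "fx", "fy", "cx", "cy" (pixels), "dist_coeffs" ([k1, k2, p1, p2, k3] as OpenCV has them; the pictures are not rectified), "world_to_cam" (4x4, takes a point from world to camera coordinates). Camera axes: x right, y down, z forward; pixel columns grow to the right and rows downward; lengths in m; the calibration is good to about 2 mm. A picture is of the moment at which its call begins: read the wrist's pose just before it. camera_info takes no time and is no camera call; for the wrist camera it gives the pose at the moment of the call.
- ctrl.hand_in(): hands the job in; it is judged then, once.
The state is a dict: "time_s": time; "qpos": joint angles; "joint_vel": joint speeds; "tau": joint torques, N m; "ee_pos": TCP position; "eef_rot": TCP orientation; "force": force on the tool from outside, world axes, zero at the start; "moment": the same for the moment, N m; "grip_width": finger opening in m; "grip_force": force on a finger pad.
Only numpy, scipy, OpenCV 4.12 (cv2) and the standard library are available. Lean on these libraries where they do the work, as an engineer would, in place of code of your own. Each camera call takes 0.05 s, during which the arm holds its last target. There are 200 camera calls.

## Working session

There is one attempt and no reset: what is moved stays moved. The work goes in short steps, Python scripts to look and compute and a tool call to move; the robot and the scene stay as the last step left them, time stands still between calls to the robot, and variables do not carry over. Pictures are saved under pics/ and viewed, at most 14 in all, crops included, and the job is handed in when it is done.

Besides the shell and the picture viewer there is one more tool, called after ">>>" by a JSON object that holds its "name" and its "arguments", one argument or row to a line. arm_command: Moves the arm, as the interface text tells. Its arguments: {"type":"object","properties":{"plan":{"type":"array"},"squeeze":{"type":"number"}},"required":["plan"]}

```bash
mkdir -p pics; cat > h.py <<'E'
import numpy as np, cv2
from station import ctrl, cams
def snap(n):
    i=cams.camera_info(n); p,d=cams.camera(n); return p,d,i
def K(i): return np.array([[i["fx"],0,i["cx"]],[0,i["fy"],i["cy"]],[0,0,1.]]),np.array(i["dist_coeffs"],float)
def rays(i,uv):
    k,dc=K(i); n=cv2.undistortPoints(np.asarray(uv,float).reshape(-1,1,2),k,dc).reshape(-1,2)
    T=np.linalg.inv(np.array(i["world_to_cam"])); r=np.c_[n,np.ones(len(n))]@T[:3,:3].T
    return T[:3,3],r
def onplane(i,uv,z):
    c,r=rays(i,uv); return c+r*((z-c[2])/r[:,2])[:,None]
def cloud(i,d):
    v,u=np.mgrid[:384,:512]; c,r=rays(i,np.c_[u.ravel(),v.ravel()])
    P=(c+r*d.ravel()[:,None]).reshape(384,512,3); P[d==0]=np.nan; return P
E
python3 - <<'E'
from h import *
print(ctrl.get_obs())
for n in("top","side"):
    p,d,i=snap(n); np.savez(f"{n}.npz",p=p,d=d); cv2.imwrite(f"pics/{n}0.png",p)
    print(n,i["fx"],np.linalg.inv(np.array(i["world_to_cam"])).round(3).tolist(),i["dist_coeffs"],(d==0).mean())
E
```

```text
{'time_s': 0.0, 'qpos': array([ 1.26538807e+00,  3.00477084e-01,  1.52158807e+00, -9.03879927e-06,
        1.32070572e+00, -6.66004840e-02]), 'joint_vel': array([ 1.37590283e-03, -4.75458346e-05,  1.19964052e-04, -1.36613310e-03,
        2.85376790e-04,  1.35451205e-03]), 'tau': array([-1.57891176e-03, -5.31804407e+01, -3.52748144e+01,  7.07406714e-02,
        2.44121114e-02, -7.84901999e-05]), 'ee_pos': array([0.1300241 , 0.53413397, 0.20488009]), 'eef_rot': array([-3.14041646e+00, -6.96764233e-05,  2.90278708e+00]), 'force': array([-0.18813171,  0.93888728,  0.30218984]), 'moment': array([-0.02345368,  0.00212323,  0.01750091]), 'grip_force': 0.0, 'grip_width': 0.09407373022075191}
top 445.96730696489976 [[-0.018, -0.994, 0.11, 0.422], [-1.0, 0.019, 0.011, 0.019], [-0.013, -0.11, -0.994, 1.22], [0.0, 0.0, 0.0, 1.0]] [-0.04678776  0.          0.          0.          0.        ] 0.0038706461588541665
side 491.7383211114612 [[0.957, -0.115, 0.268, 0.205], [-0.292, -0.375, 0.88, -1.123], [-0.001, -0.92, -0.392, 0.537], [0.0, 0.0, 0.0, 1.0]] [-0.13389709  0.          0.          0.          0.        ] 0.0043487548828125
```

View pics/top0.png

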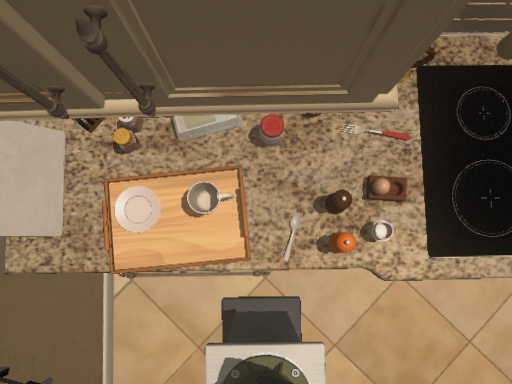

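View pics/side0.png

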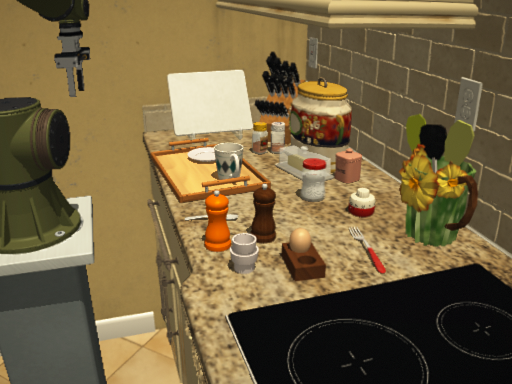

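The top view shows the saucer at (137,209), mug (204,198), spoon (291,238), dark mill (340,202), orange mill (344,242), egg (381,185), rack (386,188), cup stack (380,230) and fork (375,132). The side view agrees: dark mill at (264,212), stack at (243,252).

```bash
cat > meas.py <<'E'
from h import *
D={n:(lambda z:(z["p"],z["d"],cams.camera_info(n)))(np.load(n+".npz")) for n in("top","side")}
p,d,i=D["top"]; P=cloud(i,d); hsv=cv2.cvtColor(p,cv2.COLOR_BGR2HSV).astype(int)
def win(u0,u1,v0,v1):
    m=np.zeros(d.shape,bool); m[v0:v1,u0:u1]=1; return m
def fitc(Q):
    A=np.c_[Q[:,:2],np.ones(len(Q))]; s=np.linalg.lstsq(A,(Q[:,:2]**2).sum(1),rcond=None)[0]
    c=s[:2]/2; return c.round(4),np.sqrt(s[2]+c@c).round(4)
def circ(name,m,z):
    c=max(cv2.findContours(m.astype(np.uint8),cv2.RETR_EXTERNAL,cv2.CHAIN_APPROX_NONE)[0],key=len)
    q=onplane(i,c.reshape(-1,2),z); e=cv2.minEnclosingCircle(c.astype(np.float32))
    print(name,"fit",fitc(q),"px",np.round(e[0],1),e[1],"world",onplane(i,[e[0]],z)[0].round(4),"zmax",np.nanpercentile(P[m][:,2],[5,50,95]).round(3))
Z=P[...,2]; w=lambda *a:win(*a)&(hsv[...,1]<60)&(hsv[...,2]>110)
if __name__=="__main__":
    print("worktop z",np.nanmedian(Z[win(255,330,160,190)]),"tray floor",np.nanmedian(Z[win(150,200,230,255)]))
    circ("saucer",w(108,165,180,236),.008+.014)
    circ("mug top",win(180,222,175,222)&(Z>.085),.102)
    circ("mill",win(320,358,185,220)&(Z>.094),.107)
    circ("orange",win(325,360,228,255)&(Z>.094),.107)
    circ("cups hi",win(360,400,215,245)&(Z>.055),.069)
    circ("egg",win(365,410,170,205)&(Z>.045),.049)
    m=win(360,412,170,206)&(Z>.02)&(Z<.037); q=P[m]; r=cv2.minAreaRect((q[:,:2]*1000).astype(np.float32)); print("rack",r)
    m=win(360,412,170,206)&(Z>.015); c=max(cv2.findContours(m.astype(np.uint8),0,1)[0],key=len); r=cv2.minAreaRect((onplane(i,c.reshape(-1,2),.03)[:,:2]*1000).astype(np.float32)); print("rack2",r)
    m=win(278,303,208,268)&(Z>.002); 
    m=win(278,303,208,268)&(hsv[...,1]<40)&(hsv[...,2]>120); m=cv2.morphologyEx(m.astype(np.uint8),cv2.MORPH_CLOSE,np.ones((3,3)))
    c=max(cv2.findContours(m,0,1)[0],key=len); q=onplane(i,c.reshape(-1,2),.005)[:,:2]*1000; print("spoon",cv2.minAreaRect(q.astype(np.float32)),c.reshape(-1,2).min(0),c.reshape(-1,2).max(0))
    m=win(95,260,155,280)&(Z>.015)&(Z<.03); q=P[m][:,:2]*1000; print("tray rim",cv2.minAreaRect(q.astype(np.float32)))
    big=np.hstack([cv2.resize(p[160:275,95:255],None,fx=2.5,fy=2.5),cv2.resize(p[165:280,270:425],None,fx=2.5,fy=2.5)]); cv2.imwrite("pics/crop0.png",big)
    ps,ds,si=D["side"]; 
    S=cloud(si,ds); Zs=S[...,2]
    for nm,(u0,u1,v0,v1,zl,zh) in dict(stack=(228,262,230,275,.05,.075),mill=(250,280,180,245,.095,.118),egg=(285,315,225,255,.045,.08),mug=(210,246,138,182,.05,.1)).items():
        m=win(u0,u1,v0,v1)&(Zs>zl)&(Zs<zh); print(nm,S[m].min(0).round(3),S[m].max(0).round(3),m.sum())
E
python3 meas.py
```

```text
worktop z 0.0004806965577395239 tray floor 0.008850419702784995
saucer fit (array([0.5144, 0.3398]), np.float64(0.0603)) px [136.5 208.9] 22.933977127075195 world [0.5147 0.3405 0.022 ] zmax [0.011 0.018 0.024]
mug top fit (array([0.5347, 0.1492]), np.float64(0.041)) px [204.  197.5] 17.356653213500977 world [0.5341 0.1475 0.102 ] zmax [0.088 0.1   0.105]
mill fit (array([ 0.5222, -0.1985]), np.float64(0.024)) px [341.8 199.5] 9.93384075164795 world [ 0.522  -0.1986  0.107 ] zmax [0.107 0.115 0.125]
orange fit (array([ 0.4175, -0.204 ]), np.float64(0.0241)) px [345.3 241.5] 10.312240600585938 world [ 0.4173 -0.2032  0.107 ] zmax [0.107 0.115 0.128]
cups hi fit (array([ 0.4449, -0.3117]), np.float64(0.0236)) px [384. 230.] 9.486932754516602 world [ 0.4446 -0.3118  0.069 ] zmax [0.056 0.068 0.073]
egg fit (array([ 0.5607, -0.3162]), np.float64(0.0219)) px [381.3 186.2] 8.768241882324219 world [ 0.5605 -0.3161  0.049 ] zmax [0.051 0.066 0.074]
rack ((558.2007446289062, -337.8934020996094), (101.40141296386719, 63.035430908203125), 84.57069396972656)
rack2 ((557.9906005859375, -335.9158020019531), (102.49957275390625, 63.833396911621094), 84.12422943115234)
spoon ((423.74224853515625, -76.57227325439453), (0.0, 0.0), 0.0) [291 240] [291 240]
tray rim ((485.3090515136719, 234.5623779296875), (260.70599365234375, 379.6219177246094), 4.779574871063232)
stack [ 0.42 -0.34  0.05] [ 0.468 -0.291  0.069] 376
mill [ 0.499 -0.229  0.095] [ 0.546 -0.186  0.118] 272
egg [ 0.54  -0.342  0.045] [ 0.582 -0.307  0.073] 316
mug [0.495 0.069 0.05 ] [0.575 0.192 0.1  ] 661
```

View pics/crop0.png

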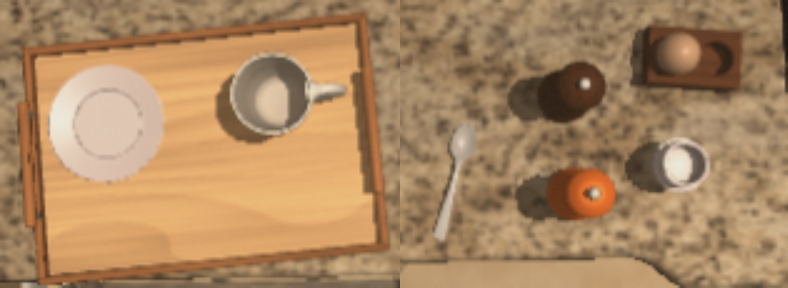

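Crop: saucer centre about (138,209) in full-frame pixels, the tray is turned slightly, and the spoon bowl points away from the robot. The measured sizes and heights match the given ones, so I'll move over to the stack and look with the wrist camera.

```bash
cat > go.py <<'E'
import sys
from h import *
from scipy.spatial.transform import Rotation as R
def to(a,start=None):
    o=ctrl.get_obs(); p,r=(np.array(o["ee_pos"]),R.from_euler("xyz",o["eef_rot"])) 
    for x,y,z,yaw in a:
        t=R.from_euler("xyz",[np.pi,0,yaw]); s=r.inv().apply(np.array([x,y,z])-p)*1000; q=(r.inv()*t).as_rotvec()
        if abs(q[2])>np.pi: pass
        print((x,y,z,yaw),"->",s.round(1).tolist(),q.round(3).tolist(),"rows",max(np.linalg.norm(s)/50,np.degrees(np.linalg.norm(q))/8.59).round(1))
if __name__=="__main__":
    a=[float(v) for v in sys.argv[1:]]; to(np.array(a).reshape(-1,4))
    o=ctrl.get_obs(); print(o["time_s"],np.round(o["qpos"],2),o["ee_pos"],o["eef_rot"])
E
python3 go.py .40 .15 .27 2.3  .43 -.27 .27 1.571
python3 - <<'E'
from meas import *
m=win(276,306,206,268)&(hsv[...,1]<50)&(hsv[...,2]>150); m=cv2.morphologyEx(m.astype(np.uint8),cv2.MORPH_CLOSE,np.ones((5,5)))
n,l,s,c=cv2.connectedComponentsWithStats(m); k=1+s[1:,4].argmax(); v,u=np.where(l==k); q=onplane(i,np.c_[u,v],.005)[:,:2]*1000
print("spoon",s[k],cv2.minAreaRect(q.astype(np.float32)))
E
```

```text
(np.float64(0.4), np.float64(0.15), np.float64(0.27), np.float64(2.3)) -> [-353.2, -309.5, -64.8] [-0.001, 0.0, 0.603] rows 9.5
(np.float64(0.43), np.float64(-0.27), np.float64(0.27), np.float64(1.571)) -> [-481.7, -710.4, -64.3] [-0.001, 0.001, 1.332] rows 17.2
0.1 [ 1.27  0.3   1.52 -0.    1.32 -0.07] [0.13004011 0.53415894 0.20494726] [-3.14054874e+00 -6.75314731e-05  2.90277552e+00]
spoon [291 215   9  18  93] ((468.6571960449219, -87.4417495727539), (20.584707260131836, 47.33122634887695), 69.95759582519531)
```

The rows are not in the units I measure in: shifts go in shares of 600 mm and turns go in shares of 4 rad. I convert before sending: -560 mm is -0.9333, -353 mm is -0.5883, 0.15 rad is 0.0375.

>>> {"name": "arm_command", "arguments": {
  "plan": [
    [[-0.15,-0.13,-0.0283,0,0,0.0375,-1],[-0.295,-0.2583,-0.055,0,0,0.075,-1],[-0.4417,-0.3867,-0.1083,0,0,0.1125,-1],[-0.5883,-0.5167,-0.1083,0,0,0.15,-1],[-0.5883,-0.5167,-0.1083,0,0,0.15,-1],[-0.5883,-0.5167,-0.1083,0,0,0.15,-1],[-0.5883,-0.5167,-0.1083,0,0,0.15,-1],[-0.5883,-0.5167,-0.1083,0,0,0.15,-1],[-0.5883,-0.5167,-0.1083,0,0,0.15,-1],[-0.6333,-0.6667,-0.1083,0,0,0.1875,-1],[-0.675,-0.8,-0.1083,0,0,0.225,-1],[-0.7167,-0.9333,-0.1083,0,0,0.25,-1]]
  ]
}}

```text
time_s: 1.3
ee_pos: [0.4036, 0.0187, 0.2695]
eef_rot: [-3.141, -0.0, 1.897]
force: [0.6, 0.5, 0.4]
grip_width: 0.0942
grip_force: 0.0
```

```bash
python3 go.py .45 -.25 .28 1.571
```

```text
(np.float64(0.45), np.float64(-0.25), np.float64(0.28), np.float64(1.571)) -> [-269.4, -42.1, -10.5] [-0.0, -0.0, 0.326] rows 5.5
1.3 [-0.04 -0.08  1.79 -0.    1.43 -0.37] [0.40355574 0.01869708 0.269534  ] [-3.14147485e+00 -4.29209782e-05  1.89695294e+00]
```

To row units: -269 mm is -0.4483, -42 mm is -0.07, 0.326 rad is 0.0815.

>>> {"name": "arm_command", "arguments": {
  "plan": [
    [[-0.4483,-0.07,-0.0167,0,0,0.0815,-1],[-0.4483,-0.07,-0.0167,0,0,0.0815,-1],[-0.4483,-0.07,-0.0167,0,0,0.0815,-1],[-0.4483,-0.07,-0.0167,0,0,0.0815,-1],[-0.4483,-0.07,-0.0167,0,0,0.0815,-1],[-0.4483,-0.07,-0.0167,0,0,0.0815,-1],[-0.4483,-0.07,-0.0167,0,0,0.0815,-1],[-0.4483,-0.07,-0.0167,0,0,0.0815,-1],[-0.4483,-0.07,-0.0167,0,0,0.0815,-1]]
  ]
}}

```text
time_s: 2.2
ee_pos: [0.4517, -0.2462, 0.2797]
eef_rot: [3.142, -0.0, 1.578]
force: [0.3, 0.4, -0.6]
grip_width: 0.0943
grip_force: 0.0
```

```bash
python3 - <<'E'
from h import *
o=ctrl.get_obs(); p,d,i=snap("wrist"); np.savez("w1.npz",p=p,d=d,T=i["world_to_cam"]); cv2.imwrite("pics/w1.png",p); print(o["ee_pos"],np.linalg.inv(np.array(i["world_to_cam"])).round(3).tolist())
E
```

```text
[ 0.45174447 -0.2462448   0.27966568] [[1.0, 0.007, 0.001, 0.451], [0.007, -0.967, -0.255, -0.173], [-0.001, 0.255, -0.967, 0.459], [0.0, 0.0, 0.0, 1.0]]
```

View pics/w1.png

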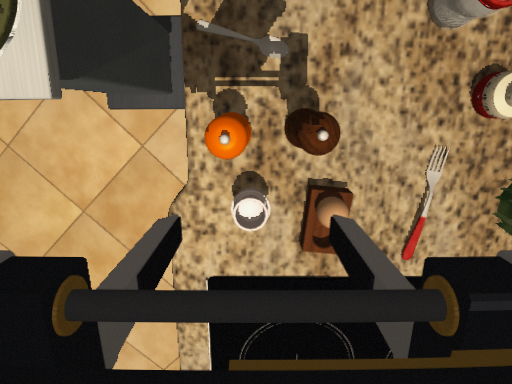

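The wrist view shows the stack rim at (251,210), the egg partly behind a finger at (333,208), the mill at (318,133), the spoon at (200,22)–(285,45), and the orange mill at (228,135).

```bash
cat > w.py <<'E'
from meas import *
def load(f):
    z=np.load(f); i=cams.camera_info("wrist"); i["world_to_cam"]=z["T"]; return z["p"],z["d"],i
E
python3 - <<'E'
from w import *
p,d,i=load("w1.npz"); P=cloud(i,d); Z=P[...,2]; print(np.nanmedian(Z[100:150,255:280]))
def obj(n,w,zl,zh,zp):
    m=win(*w)&(Z>zl)&(Z<zh); q=P[m]; c=max(cv2.findContours(m.astype(np.uint8),0,1)[0],key=cv2.contourArea); e=cv2.minEnclosingCircle(c)
    print(n,m.sum(),q.min(0).round(3),q.max(0).round(3),"enc",onplane(i,[e[0]],zp)[0].round(4),"r",e[1]/i["fx"]*(.459-zp),"fit",fitc(onplane(i,c.reshape(-1,2),zp)))
obj("cup",(228,280,165,235),.06,.075,.069); obj("lower",(228,280,165,235),.03,.05,.046)
obj("mill",(280,345,95,160),.095,.121,.107); obj("egg",(310,365,190,230),.045,.08,.05)
h=cv2.cvtColor(p,cv2.COLOR_BGR2HSV)
e=(win(310,360,185,230)&(P[...,2]>.035)&(P[...,2]<.08)); print("egg top",P[e&(Z>.07)].mean(0))
m=win(185,295,5,65)&(Z>.004)&(Z<.02)&(h[...,1]<60); q=P[m][:,:2]*1000; print("spoon",m.sum(),cv2.minAreaRect(q.astype(np.float32)))
# rows of spoon: width vs length
r=q-q.mean(0); vv=np.linalg.svd(r,full_matrices=False)[2][0]; print(vv,np.ptp(r@vv),q.mean(0))
E
```

```text
0.00022148132768567974
cup 404 [ 0.421 -0.338  0.06 ] [ 0.468 -0.29   0.071] enc [ 0.4449 -0.3128  0.069 ] r 0.02252249156260188 fit (array([ 0.4449, -0.3131]), np.float64(0.0238))
lower 663 [ 0.417 -0.332  0.03 ] [ 0.473 -0.285  0.05 ] enc [ 0.4447 -0.3156  0.046 ] r 0.016906493427605706 fit (array([ 0.4448, -0.3168]), np.float64(0.0165))
mill 1362 [ 0.5   -0.226  0.104] [ 0.547 -0.177  0.12 ] enc [ 0.5235 -0.2006  0.107 ] r 0.02560415266423932 fit (array([ 0.5237, -0.2011]), np.float64(0.0241))
egg 575 [ 0.54  -0.336  0.045] [ 0.583 -0.295  0.073] enc [ 0.5622 -0.3172  0.05  ] r 0.021306085121079676 fit (array([ 0.561, -0.315]), np.float64(0.0195))
egg top [ 0.56034547 -0.31142542  0.07139409]
spoon 647 ((431.5623474121094, -81.24723815917969), (25.06303596496582, 126.80547332763672), 77.92996215820312)
[ 0.96449516 -0.26410052] 126.92498526127116 [436.88709356 -79.92279386]
```

```bash
python3 go.py .445 -.3135 .15 1.571 .445 -.3135 .05 1.571
```

```text
(np.float64(0.445), np.float64(-0.3135), np.float64(0.15), np.float64(1.571)) -> [-67.2, -7.3, 129.8] [0.0, 0.0, 0.007] rows 2.9
(np.float64(0.445), np.float64(-0.3135), np.float64(0.05), np.float64(1.571)) -> [-67.2, -7.4, 229.8] [0.0, 0.0, 0.007] rows 4.8
2.25 [-0.57  0.17  1.51  0.    1.46 -0.58] [ 0.45182272 -0.24620102  0.2798015 ] [3.14135268e+00 5.36000602e-05 1.57810333e+00]
```

To row units: 190 mm is 0.3167, 165 mm is 0.275, 0.007 rad is 0.0018.

>>> {"name": "arm_command", "arguments": {
  "plan": [
    [[-0.1117,-0.0117,0.0833,0,0,0.0018,-1],[-0.1117,-0.0117,0.15,0,0,0.0018,-1],[-0.1117,-0.0117,0.2167,0,0,0.0018,-1],[-0.1117,-0.0117,0.275,0,0,0.0018,-1],[-0.1117,-0.0117,0.3167,0,0,0.0018,-1],[-0.1117,-0.0117,0.3167,0,0,0.0018,-1],[-0.1117,-0.0117,0.3167,0,0,0.0018,-1]]
  ]
}}

```text
time_s: 2.95
ee_pos: [0.4457, -0.314, 0.0908]
eef_rot: [3.141, 0.001, 1.571]
force: [-0.1, -1.0, 0.5]
grip_width: 0.094
grip_force: 0.0
```

```bash
python3 go.py .4448 -.3135 .05 1.571
```

```text
(np.float64(0.4448), np.float64(-0.3135), np.float64(0.05), np.float64(1.571)) -> [0.5, -1.0, 40.8] [0.001, 0.001, -0.0] rows 0.8
2.95 [-0.68  0.41  1.66 -0.    1.07 -0.68] [ 0.44574767 -0.31401583  0.09081511] [3.14089149e+00 5.71844962e-04 1.57072157e+00]
```

To row units: 41 mm is 0.0683, 30 mm is 0.05.

>>> {"name": "arm_command", "arguments": {
  "plan": [
    [[0,-0.0017,0.05,0,0,0,-1],[0,-0.0017,0.0683,0,0,0,-1],[0,-0.0017,0.0683,0,0,0,-1],[0,-0.0017,0.0683,0,0,0,-1],[0,-0.0017,0.0683,0,0,0,0.3],[0,-0.0017,0.0683,0,0,0,1],[0,-0.0017,0.0683,0,0,0,1],[0,-0.0017,0.0683,0,0,0,1],[0,-0.0017,0.0683,0,0,0,1],[0,-0.0017,0.0683,0,0,0,1],[0,-0.0017,0.0683,0,0,0,1]]
  ],
  "squeeze": 12
}}

```text
time_s: 4.05
ee_pos: [0.4442, -0.3144, 0.0486]
eef_rot: [3.141, 0.0, 1.57]
force: [0.7, 0.0, -0.5]
grip_width: 0.0481
grip_force: 12.0
```

>>> {"name": "arm_command", "arguments": {
  "plan": [
    [[0,0,-0.005,0,0,0,1],[0,0,-0.0117,0,0,0,1],[0,0,-0.02,0,0,0,1],[0,0,-0.03,0,0,0,1],[0,0,-0.0417,0,0,0,1],[0,0,-0.0583,0,0,0,1],[0,0,-0.0833,0,0,0,1],[0,0,-0.125,0,0,0,1],[0,0,-0.1667,0,0,0,1],[0,0,-0.2,0,0,0,1],[0,0,-0.2,0,0,0,1]]
  ]
}}

```text
time_s: 5.15
ee_pos: [0.4451, -0.315, 0.1717]
eef_rot: [3.138, 0.003, 1.57]
force: [0.1, -0.3, -0.9]
grip_width: 0.0482
grip_force: 12.0
```

```bash
python3 - <<'E'
from h import *
for n in("side","wrist"):
    p,d,i=snap(n); np.savez(n+"2.npz",p=p,d=d,T=i["world_to_cam"]); 
    cv2.imwrite(f"pics/{n}2.png",p[100:300,150:400] if n=="side" else p)
print(ctrl.get_obs()["ee_pos"],ctrl.get_obs()["grip_width"])
p=np.hstack([cv2.resize(cv2.imread("pics/side2.png"),(400,320)),cv2.resize(cv2.imread("pics/wrist2.png"),(400,320))]); cv2.imwrite("pics/c2.png",p)
E
python3 go.py .40 0 .24 1.571 .5145 .340 .17 1.571
```

```text
[ 0.44406273 -0.31426126  0.16838356] 0.04819195484051241
(np.float64(0.4), np.float64(0.0), np.float64(0.24), np.float64(1.571)) -> [314.2, -44.4, -71.7] [0.0, 0.0, -0.001] rows 6.5
(np.float64(0.5145), np.float64(0.34), np.float64(0.17), np.float64(1.571)) -> [654.3, 69.8, -1.7] [0.0, 0.0, -0.001] rows 13.2
5.25 [-0.68  0.32  1.58 -0.    1.24 -0.68] [ 0.44406273 -0.31426126  0.16838356] [3.14146485e+00 1.21092507e-04 1.56978224e+00]
```

View pics/c2.png

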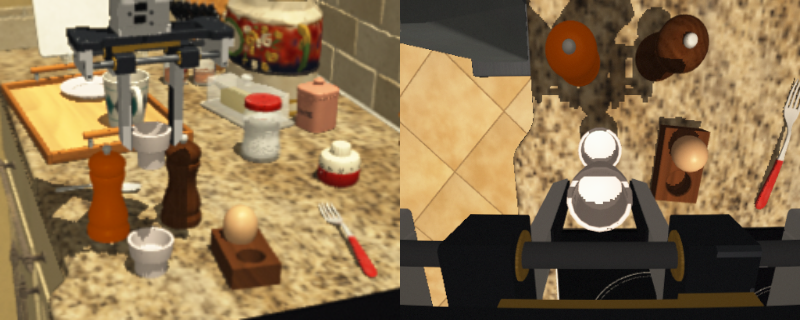

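Side view crop: the cup is in the gripper and the lower cup is still in place; rack, egg and both mills are undisturbed. Next I carry it over the tray.

To row units: 540 mm is 0.9, 495 mm is 0.825.

>>> {"name": "arm_command", "arguments": {
  "plan": [
    [[0.075,-0.0133,-0.0333,0,0,0,1],[0.15,-0.0267,-0.0667,0,0,0,1],[0.225,-0.04,-0.1,0,0,0,1],[0.3,-0.0533,-0.12,0,0,0,1],[0.375,-0.0667,-0.12,0,0,0,1],[0.45,-0.0733,-0.12,0,0,0,1],[0.525,-0.0667,-0.12,0,0,0,1],[0.6,-0.0333,-0.12,0,0,0,1],[0.675,0,-0.12,0,0,0,1],[0.75,0.0333,-0.12,0,0,0,1],[0.825,0.0667,-0.12,0,0,0,1],[0.9,0.0917,-0.12,0,0,0,1]]
  ]
}}

```text
time_s: 6.45
ee_pos: [0.5, 0.2276, 0.2389]
eef_rot: [-3.14, 0.001, 1.57]
force: [0.7, -0.5, -0.7]
grip_width: 0.0479
grip_force: 12.0
```

To row units: 45 mm is 0.075, 10 mm is 0.0167.

>>> {"name": "arm_command", "arguments": {
  "plan": [
    [[0.075,0.0167,0,0,0,0,1],[0.075,0.0167,0,0,0,0,1],[0.075,0.0167,0,0,0,0,1],[0.075,0.0167,0,0,0,0,1],[0.075,0.0167,0,0,0,0,1]]
  ]
}}

```text
time_s: 6.95
ee_pos: [0.5098, 0.2695, 0.2406]
eef_rot: [-3.142, 0.0, 1.568]
force: [0.2, 0.6, -0.4]
grip_width: 0.0477
grip_force: 12.0
```

```bash
python3 - <<'E'
from h import *
o=ctrl.get_obs(); p,d,i=snap("wrist"); np.savez("w3.npz",p=p,d=d,T=i["world_to_cam"]); cv2.imwrite("pics/w3.png",p); print(o["ee_pos"],o["grip_width"])
E
```

```text
[0.50976139 0.2694965  0.24059891] 0.0477427596129938
```

View pics/w3.png

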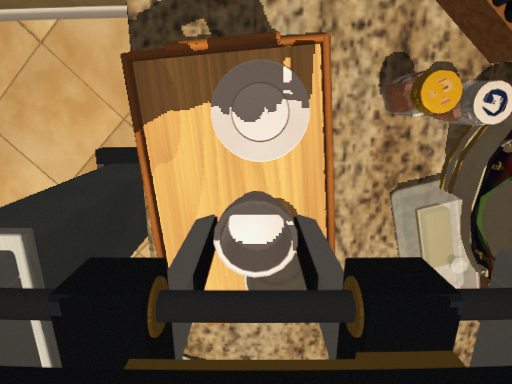

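The saucer is at (260,110), radius about 49 px. The held cup's rim is centred near (256,238).

```bash
python3 - <<'E'
from w import *
p,d,i=load("w3.npz"); P=cloud(i,d); Z=P[...,2]
h=cv2.cvtColor(p,cv2.COLOR_BGR2HSV)
m=win(205,316,52,168)&(h[...,1]<70)
m=cv2.morphologyEx(m.astype(np.uint8),cv2.MORPH_CLOSE,np.ones((5,5)))
c=max(cv2.findContours(m,0,1)[0],key=cv2.contourArea)
el=cv2.fitEllipse(cv2.convexHull(c)); print(el); print(fitc(onplane(i,cv2.convexHull(c).reshape(-1,2),.021)), onplane(i,[el[0]],.02))
q=P[win(205,316,52,168)&(Z>.0175)&(Z<.03)]; print("rim depth",q.min(0),q.max(0),fitc(q))
q=P[win(235,285,85,135)]; print("floor z",np.nanmedian(q[:,2]))
# inner ring: edges
# held cup
q=P[win(205,310,190,280)&(Z>.245)&(Z<.28)]; print("cup",np.nanpercentile(q,[1,99],axis=0),len(q)) if len(q) else 0
zt=.2406+.0204; mm=win(205,310,185,280)&(h[...,1]<50)&(h[...,2]>60)&(Z>.2); cc=max(cv2.findContours(mm.astype(np.uint8),0,1)[0],key=cv2.contourArea); print(fitc(onplane(i,cv2.convexHull(cc).reshape(-1,2),zt)))
E
python3 go.py .5145 .34 .12 1.571
```

```text
((259.92974853515625, 110.45991516113281), (98.40922546386719, 101.4807357788086), 2.3385188579559326)
(array([0.5155, 0.3368]), np.float64(0.0631)) [[0.51552928 0.33918015 0.02      ]]
rim depth [0.44796842 0.27390597 0.0175001 ] [0.57877212 0.40977026 0.02432382] (array([0.5155, 0.3374]), np.float64(0.0538))
floor z 0.013261819484535808
cup [[0.48206016 0.24749456 0.24547044]
 [0.53911034 0.29356354 0.27899   ]] 3974
(array([0.5095, 0.2784]), np.float64(0.0138))
(np.float64(0.5145), np.float64(0.34), np.float64(0.12), np.float64(1.571)) -> [70.4, 4.5, 120.8] [0.0, -0.0, -0.002] rows 2.8
7.0 [ 0.42  0.34  1.39 -0.    1.41  0.43] [0.50981018 0.26958945 0.24077262] [ 3.14135514e+00 -1.22895776e-05  1.56854750e+00]
```

>>> {"name": "arm_command", "arguments": {
  "plan": [
    [[0.0667,0.0083,0.0333,0,0,0,1],[0.1133,0.0083,0.0833,0,0,0,1],[0.1133,0.0083,0.15,0,0,0,1],[0.1133,0.0083,0.2167,0,0,0,1],[0.1133,0.0083,0.2667,0,0,0,1],[0.1133,0.0083,0.2917,0,0,0,1],[0.1133,0.0083,0.3083,0,0,0,1],[0.1133,0.0083,0.3083,0,0,0,1],[0.1133,0.0083,0.3083,0,0,0,1],[0.1133,0.0083,0.3083,0,0,0,1]]
  ]
}}

```text
time_s: 8.0
ee_pos: [0.5155, 0.3389, 0.0572]
eef_rot: [3.14, -0.001, 1.57]
force: [0.8, 0.2, -1.2]
grip_width: 0.048
grip_force: 12.0
```

```bash
python3 go.py .515 .338 .039 1.571
```

```text
(np.float64(0.515), np.float64(0.338), np.float64(0.039), np.float64(1.571)) -> [-0.9, -0.5, 18.2] [0.002, -0.001, -0.001] rows 0.4
8.0 [ 0.52  0.6   1.46 -0.    1.08  0.52] [0.51550438 0.33888599 0.05715676] [ 3.13953128e+00 -1.15780783e-03  1.56973287e+00]
```

To row units: 18.5 mm is 0.0308, 17.5 mm is 0.0292.

>>> {"name": "arm_command", "arguments": {
  "plan": [
    [[0,0,0.01,0,0,0,1],[0,0,0.0183,0,0,0,1],[0,0,0.025,0,0,0,1],[0,0,0.0292,0,0,0,1],[0,0,0.0308,0,0,0,1],[0,0,0.0308,0,0,0,1],[0,0,0.0308,0,0,0,1]]
  ]
}}

```text
time_s: 8.7
ee_pos: [0.5155, 0.3386, 0.0383]
eef_rot: [3.14, -0.001, 1.57]
force: [-1.6, -2.2, 10.3]
grip_width: 0.0486
grip_force: 12.0
```

To row units: -200 mm is -0.3333, -180 mm is -0.3.

>>> {"name": "arm_command", "arguments": {
  "plan": [
    [[0,0,-0.0008,0,0,0,0],[0,0,-0.0008,0,0,0,-0.3],[0,0,-0.0008,0,0,0,-0.6],[0,0,-0.0008,0,0,0,-0.6],[0,0,-0.0017,0,0,0,-0.6],[0,0,-0.0167,0,0,0,-0.6],[0,0,-0.0667,0,0,0,-0.6],[0,0,-0.1333,0,0,0,-1],[0,0,-0.2167,0,0,0,-1],[-0.05,0,-0.3,0,0,0,-1],[-0.1167,0,-0.3333,0,0,0,-1],[-0.1167,0,-0.3333,0,0,0,-1]]
  ]
}}

```text
time_s: 9.9
ee_pos: [0.516, 0.2659, 0.2423]
eef_rot: [3.135, -0.002, 1.567]
force: [0.4, -0.0, -0.7]
grip_width: 0.0942
grip_force: 0.0
```

```bash
python3 - <<'E'
from w import *
p,d,i=snap("wrist"); np.savez("w4.npz",p=p,d=d,T=i["world_to_cam"]); P=cloud(i,d); Z=P[...,2]
tp,td,ti=snap("top")
cv2.imwrite("pics/w4.png",np.hstack([p[0:300,100:420],cv2.resize(tp[160:280,90:260],(425,300))]))
m=(Z>.05)&(Z<.07)&(abs(P[...,0]-.515)<.06)&(abs(P[...,1]-.338)<.06); q=P[m]; print(len(q),q.min(0),q.max(0))
c=max(cv2.findContours(m.astype(np.uint8),0,1)[0],key=cv2.contourArea); print(fitc(onplane(i,cv2.convexHull(c).reshape(-1,2),.059)),cv2.minEnclosingCircle(c))
E
python3 go.py .40 0 .24 1.571
```

```text
544 [0.49115814 0.31406267 0.05000994] [0.53902879 0.3616097  0.06114994]
(array([0.5152, 0.3377]), np.float64(0.024)) ((253.70362854003906, 109.05644989013672), 21.37978744506836)
(np.float64(0.4), np.float64(0.0), np.float64(0.24), np.float64(1.571)) -> [-268.4, -114.3, -2.2] [0.001, -0.001, -0.003] rows 5.8
10.0 [0.42 0.35 1.39 0.   1.41 0.42] [0.51493391 0.26812591 0.23814491] [ 3.14013003e+00 -7.82280822e-04  1.56842586e+00]
```

View pics/w4.png

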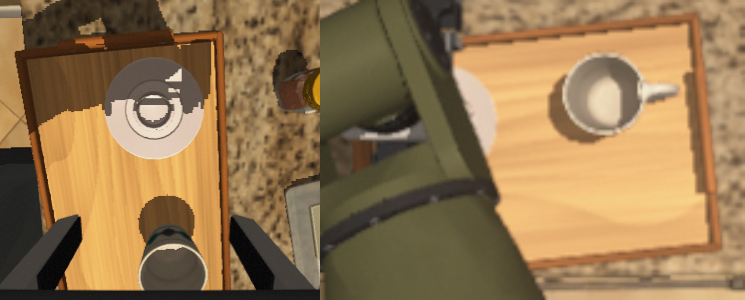

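Wrist view: the small cup stands in the saucer's ring at crop (153,108), measured at (.515,.338), which is central. Mug not moved. Now the egg.

To row units: -550 mm is -0.9167, -528 mm is -0.88.

>>> {"name": "arm_command", "arguments": {
  "plan": [
    [[-0.08,0.005,-0.0167,0,0,0,-1],[-0.16,0.01,-0.02,0,0,0,-1],[-0.24,0.015,-0.02,0,0,0,-1],[-0.32,0.02,-0.02,0,0,0,-1],[-0.4,0.0267,-0.02,0,0,0,-1],[-0.48,0.0333,-0.02,0,0,0,-1],[-0.56,0.04,-0.02,0,0,0,-1],[-0.64,0.0467,-0.02,0,0,0,-1],[-0.72,0.0533,-0.02,0,0,0,-1],[-0.8,0.0617,-0.0083,0,0,0,-1],[-0.88,0.07,0.0167,0,0,0,-1],[-0.9167,0.075,0.05,0,0,0,-1]]
  ]
}}

```text
time_s: 11.2
ee_pos: [0.5595, -0.2841, 0.2053]
eef_rot: [-3.141, -0.0, 1.568]
force: [-0.5, -0.0, -1.7]
grip_width: 0.0942
grip_force: 0.0
```

To row units: 70 mm is 0.1167, 40 mm is 0.0667.

>>> {"name": "arm_command", "arguments": {
  "plan": [
    [[-0.0567,0,0.0667,0,0,0,-1],[-0.0567,0,0.1167,0,0,0,-1],[-0.0567,0,0.1167,0,0,0,-1],[-0.0567,0,0.1167,0,0,0,-1],[-0.0567,0,0.1167,0,0,0,-1]]
  ]
}}

```text
time_s: 11.7
ee_pos: [0.5603, -0.3149, 0.1391]
eef_rot: [3.139, 0.001, 1.571]
force: [0.3, -0.6, 0.7]
grip_width: 0.0941
grip_force: 0.0
```

```bash
python3 - <<'E'
from w import *
p,d,i=snap("wrist"); P=cloud(i,d); Z=P[...,2]; cv2.imwrite("pics/w5.png",p)
m=(Z>.045)&(Z<.08)&(abs(P[...,0]-.56)<.035)&(abs(P[...,1]+.315)<.035); q=P[m]; print(len(q),q.min(0),q.max(0))
c=max(cv2.findContours(m.astype(np.uint8),0,1)[0],key=cv2.contourArea); print(fitc(onplane(i,cv2.convexHull(c).reshape(-1,2),.05)),cv2.minEnclosingCircle(c))
E
python3 go.py .5605 -.315 .042 1.571
```

```text
1835 [ 0.54053391 -0.3365407   0.04503257] [ 0.58475288 -0.29507051  0.07555861]
(array([ 0.5628, -0.3175]), np.float64(0.0226)) ((258.0, 192.1914825439453), 24.52005958557129)
(np.float64(0.5605), np.float64(-0.315), np.float64(0.042), np.float64(1.571)) -> [0.1, 0.1, 97.2] [0.002, 0.002, -0.0] rows 1.9
11.75 [-0.57  0.56  1.31  0.    1.27 -0.57] [ 0.56020601 -0.31500149  0.13921301] [3.13918538e+00 1.50241210e-03 1.57091863e+00]
```

>>> {"name": "arm_command", "arguments": {
  "plan": [
    [[-0.0017,0.0025,0.0667,0,0,0,-1],[-0.0017,0.0025,0.125,0,0,0,-1],[-0.0017,0.0025,0.1617,0,0,0,-1],[-0.0017,0.0025,0.1617,0,0,0,-1],[-0.0017,0.0025,0.1617,0,0,0,-1],[-0.0017,0.0025,0.1617,0,0,0,0.2],[-0.0017,0.0025,0.1617,0,0,0,1],[-0.0017,0.0025,0.1617,0,0,0,1],[-0.0017,0.0025,0.1617,0,0,0,1],[-0.0017,0.0025,0.1617,0,0,0,1],[-0.0017,0.0025,0.1617,0,0,0,1]]
  ],
  "squeeze": 12
}}

```text
time_s: 12.85
ee_pos: [0.5607, -0.3165, 0.0402]
eef_rot: [3.142, 0.0, 1.57]
force: [-0.3, 0.7, -0.1]
grip_width: 0.0497
grip_force: 0.0
```

>>> {"name": "arm_command", "arguments": {
  "plan": [
    [[0,0,0,0,0,0,1],[0,0,0,0,0,0,1],[0,0,0,0,0,0,1],[0,0,0,0,0,0,1]]
  ]
}}

```text
time_s: 13.25
ee_pos: [0.561, -0.3165, 0.0403]
eef_rot: [3.141, 0.0, 1.57]
force: [2.6, 0.5, 1.2]
grip_width: 0.0442
grip_force: 12.0
```

To row units: -195 mm is -0.325, -180 mm is -0.3.

>>> {"name": "arm_command", "arguments": {
  "plan": [
    [[0,0,-0.0067,0,0,0,1],[0,0,-0.0167,0,0,0,1],[0,0,-0.03,0,0,0,1],[0,0,-0.05,0,0,0,1],[0,0,-0.0833,0,0,0,1],[0,0,-0.1333,0,0,0,1],[0,0,-0.1917,0,0,0,1],[0,0,-0.25,0,0,0,1],[0,0,-0.3,0,0,0,1],[0,0,-0.325,0,0,0,1],[0,0,-0.325,0,0,0,1]]
  ]
}}

```text
time_s: 14.35
ee_pos: [0.5611, -0.3168, 0.2385]
eef_rot: [3.138, 0.003, 1.57]
force: [-0.0, 0.6, -1.1]
grip_width: 0.0437
grip_force: 12.0
```

```bash
python3 - <<'E'
from h import *
p,d,i=snap("side");q,_,_=snap("wrist"); cv2.imwrite("pics/c6.png",np.hstack([cv2.resize(p[60:300,150:400],(400,384)),cv2.resize(q,(400,384))]))
E
python3 go.py .515 .3375 .1 1.571
```

```text
(np.float64(0.515), np.float64(0.3375), np.float64(0.1), np.float64(1.571)) -> [653.8, -46.1, 134.9] [-0.0, -0.0, -0.001] rows 13.4
14.45 [-0.57  0.5   1.18 -0.    1.46 -0.57] [ 0.56044552 -0.31634873  0.23481437] [-3.14125850e+00 -1.53330498e-04  1.56979678e+00]
```

View pics/c6.png

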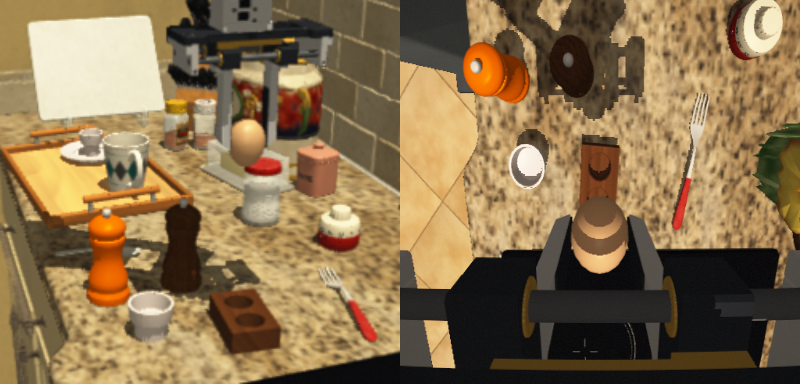

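The egg is held, with the rack and large cup undisturbed. It may be slightly tilted at (247,143) in the side crop, so I'll measure that.

```bash
python3 - <<'E'
from w import *
def cont(n,w,zr):
    p,d,i=snap(n); P=cloud(i,d); h=cv2.cvtColor(p,cv2.COLOR_BGR2HSV)
    X=P-np.array([.5605,-.3165,.24]); m=(np.abs(X)<[.03,.035,.05]).all(-1)&(h[...,0]<20)&(h[...,1]>50)&(h[...,2]>70)
    m=cv2.morphologyEx(m.astype(np.uint8),cv2.MORPH_OPEN,np.ones((2,2)))
    c=max(cv2.findContours(m,0,1)[0],key=cv2.contourArea); el=cv2.fitEllipse(cv2.convexHull(c)); print(n,el,cv2.contourArea(c),cv2.boundingRect(c))
    k,dc=K(i);T=np.array(i["world_to_cam"]); r=cv2.Rodrigues(T[:3,:3])[0]
    q=cv2.projectPoints(np.array([[.561,-.3165,z] for z in(.212,.241,.270)]),r,T[:3,3],k,dc)[0][:,0]; print(q, "vertical angle",np.degrees(np.arctan2(*(q[0]-q[2])[::-1]))-90)
    return P[m>0],P,m
for n in("side","wrist"):
    Q,P,m=cont(n,0,0); print(np.nanpercentile(Q,[1,50,99],axis=0).round(3).tolist())
    A=np.c_[Q,np.ones(len(Q))]
E
```

```text
side ((304.289794921875, 151.2526397705078), (23.654205322265625, 30.0750675201416), 2.5920801162719727) 442.5 (294, 137, 23, 30)
[[302.77662415 163.24385254]
 [303.41323513 148.7742027 ]
 [304.05121626 133.97177317]] vertical angle 2.493251206388848
[[0.54, -0.34, 0.057], [0.555, -0.333, 0.24], [0.784, 0.111, 0.265]]
wrist ((256.353271484375, 235.5595703125), (73.60203552246094, 77.31486511230469), 1.2549458742141724) 4358.5 (220, 197, 73, 78)
[[256.57757096 215.64364243]
 [256.67029398 231.96830564]
 [256.7953884  254.05983656]] vertical angle -180.3248600331159
[[0.541, -0.468, 0.007], [0.561, -0.31, 0.26], [0.584, -0.295, 0.268]]
```

Its axis matches the projected vertical (2.6° against 2.5°), so it's upright. Carrying it over.

To row units: 575 mm is 0.9583, 528 mm is 0.88.

>>> {"name": "arm_command", "arguments": {
  "plan": [
    [[0.08,-0.0067,-0.0083,0,0,0,1],[0.16,-0.0133,-0.0083,0,0,0,1],[0.24,-0.02,-0.0083,0,0,0,1],[0.32,-0.0267,-0.0083,0,0,0,1],[0.4,-0.0333,-0.0083,0,0,0,1],[0.48,-0.04,-0.0083,0,0,0,1],[0.56,-0.0467,-0.0083,0,0,0,1],[0.64,-0.0533,-0.0083,0,0,0,1],[0.72,-0.06,-0.0083,0,0,0,1],[0.8,-0.065,-0.0083,0,0,0,1],[0.88,-0.07,-0.0083,0,0,0,1],[0.9583,-0.0767,-0.0083,0,0,0,1]]
  ]
}}

```text
time_s: 15.75
ee_pos: [0.5145, 0.2605, 0.2391]
eef_rot: [-3.14, 0.001, 1.57]
force: [0.5, -0.6, -1.1]
grip_width: 0.044
grip_force: 12.0
```

>>> {"name": "arm_command", "arguments": {
  "plan": [
    [[0.0667,0,0.0167,0,0,0,1],[0.1317,0,0.05,0,0,0,1],[0.1317,0,0.1083,0,0,0,1],[0.1317,0,0.1667,0,0,0,1],[0.1317,0,0.2,0,0,0,1],[0.1317,0,0.2167,0,0,0,1],[0.1317,0,0.2167,0,0,0,1],[0.1317,0,0.2167,0,0,0,1],[0.1317,0,0.2167,0,0,0,1]]
  ]
}}

```text
time_s: 16.65
ee_pos: [0.5158, 0.3378, 0.1114]
eef_rot: [3.14, -0.001, 1.57]
force: [-0.2, 0.5, -0.1]
grip_width: 0.0436
grip_force: 12.0
```

```bash
python3 go.py .515 .3375 .064 1.571
```

```text
(np.float64(0.515), np.float64(0.3375), np.float64(0.064), np.float64(1.571)) -> [-0.3, -0.9, 47.4] [0.002, -0.001, -0.001] rows 0.9
16.65 [0.52 0.53 1.42 0.   1.19 0.52] [0.51584871 0.33778047 0.11143786] [ 3.13989598e+00 -9.81379857e-04  1.56964174e+00]
```

To row units: 47.5 mm is 0.0792, 46 mm is 0.0767.

>>> {"name": "arm_command", "arguments": {
  "plan": [
    [[0,-0.0008,0.0333,0,0,0,1],[0,-0.0008,0.0583,0,0,0,1],[0,-0.0008,0.0683,0,0,0,1],[0,-0.0008,0.0733,0,0,0,1],[0,-0.0008,0.0767,0,0,0,1],[0,-0.0008,0.0792,0,0,0,1],[0,-0.0008,0.0792,0,0,0,1],[0,-0.0008,0.0792,0,0,0,1]]
  ]
}}

```text
time_s: 17.45
ee_pos: [0.5153, 0.3379, 0.0635]
eef_rot: [3.14, -0.001, 1.57]
force: [0.1, 1.7, 5.6]
grip_width: 0.0443
grip_force: 12.0
```

To row units: -180 mm is -0.3, -170 mm is -0.2833.

>>> {"name": "arm_command", "arguments": {
  "plan": [
    [[0,0,0,0,0,0,0.1],[0,0,0,0,0,0,0],[0,0,0,0,0,0,-0.3],[0,0,0,0,0,0,-0.6],[0,0,0,0,0,0,-0.8],[0,0,-0.005,0,0,0,-0.8],[0,0,-0.025,0,0,0,-0.8],[0,0,-0.075,0,0,0,-0.8],[0,0,-0.15,0,0,0,-1],[0,0,-0.2333,0,0,0,-1],[-0.0667,0,-0.2833,0,0,0,-1],[-0.1333,0,-0.3,0,0,0,-1]]
  ]
}}

```text
time_s: 18.65
ee_pos: [0.5152, 0.2574, 0.2473]
eef_rot: [3.136, -0.002, 1.572]
force: [1.2, -0.6, -1.0]
grip_width: 0.0936
grip_force: 0.0
```

```bash
python3 - <<'E'
from w import *
s,_,_=snap("side"); p,d,i=snap("wrist"); np.savez("w7.npz",p=p,d=d,T=i["world_to_cam"])
cv2.imwrite("pics/c7.png",np.hstack([cv2.resize(s[100:230,130:290],(470,384)),p[:,130:400]]))
P=cloud(i,d); Z=P[...,2]; m=(Z>.075)&(Z<.12)&(abs(P[...,0]-.515)<.04)&(abs(P[...,1]-.338)<.04); q=P[m]; print(len(q),q.min(0),q.max(0),q[q[:,2]>.093].mean(0))
E
python3 go.py .4316 -.0812 .15 -.21 .4316 -.0812 .15 2.93 
```

```text
1277 [0.49389398 0.31563329 0.0750257 ] [0.53634508 0.35953186 0.09849566] [0.51493434 0.33802505 0.09516788]
(np.float64(0.4316), np.float64(-0.0812), np.float64(0.15), np.float64(-0.21)) -> [-336.2, -83.0, 95.4] [0.002, -0.005, 1.777] rows 11.9
(np.float64(0.4316), np.float64(-0.0812), np.float64(0.15), np.float64(2.93)) -> [-336.2, -83.0, 95.4] [0.005, 0.002, -1.363] rows 9.1
18.75 [ 0.4   0.33  1.39 -0.    1.42  0.4 ] [0.51551283 0.25455545 0.24617171] [ 3.13713617e+00 -1.21920862e-03  1.56687474e+00]
```

View pics/c7.png

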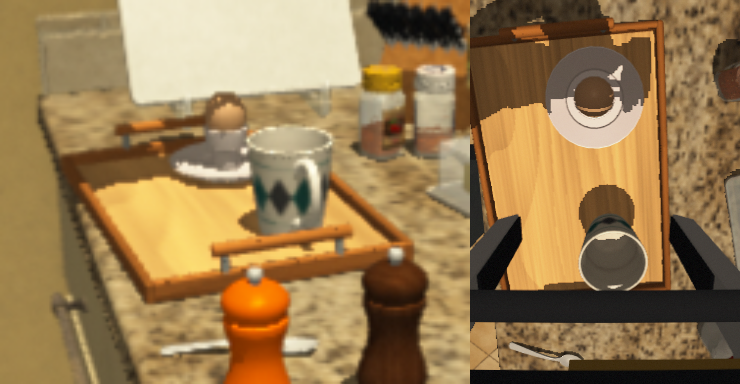

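The egg stands upright in the cup: its top is at z≈.098 over (.515,.338), as expected. Next, the spoon.

To row units: -336 mm is -0.56, -315 mm is -0.525, -1.363 rad is -0.3408.

>>> {"name": "arm_command", "arguments": {
  "plan": [
    [[-0.075,-0.0183,0,0,0,-0.035,-1],[-0.15,-0.0367,0,0,0,-0.07,-1],[-0.225,-0.055,0,0,0,-0.105,-1],[-0.3,-0.0733,0,0,0,-0.14,-1],[-0.375,-0.0917,0,0,0,-0.175,-1],[-0.45,-0.11,0,0,0,-0.21,-1],[-0.525,-0.1283,0,0,0,-0.245,-1],[-0.56,-0.1383,0.0333,0,0,-0.28,-1],[-0.56,-0.1383,0.0833,0,0,-0.3125,-1],[-0.56,-0.1383,0.125,0,0,-0.3408,-1],[-0.56,-0.1383,0.125,0,0,-0.3408,-1],[-0.56,-0.1383,0.125,0,0,-0.3408,-1]]
  ]
}}

```text
time_s: 19.95
ee_pos: [0.4318, -0.0781, 0.1686]
eef_rot: [3.142, 0.0, 2.929]
force: [0.3, 0.1, -0.4]
grip_width: 0.0939
grip_force: 0.0
```

>>> {"name": "arm_command", "arguments": {
  "plan": [
    [[0,0,0,0,0,0,-1],[0,0,0,0,0,0,-1]]
  ]
}}

```text
time_s: 20.15
ee_pos: [0.432, -0.0782, 0.1688]
eef_rot: [-3.142, 0.002, 2.931]
force: [0.4, 0.7, 0.5]
grip_width: 0.0939
grip_force: 0.0
```

```bash
python3 - <<'E'
from w import *
p,d,i=snap("wrist"); np.savez("w8.npz",p=p,d=d,T=i["world_to_cam"]); cv2.imwrite("pics/w8.png",p)
P=cloud(i,d); Z=P[...,2]; h=cv2.cvtColor(p,cv2.COLOR_BGR2HSV)
m=(Z>.0035)&(Z<.02)&(abs(P[...,0]-.432)<.085)&(abs(P[...,1]+.081)<.045); m=cv2.morphologyEx(m.astype(np.uint8),cv2.MORPH_OPEN,np.ones((3,3)))
n,l,s,c=cv2.connectedComponentsWithStats(m); k=1+s[1:,4].argmax(); q=P[l==k]; R=cv2.minAreaRect((q[:,:2]*1000).astype(np.float32)); print(s[k],R)
v=np.array([np.cos(-.21),np.sin(-.21)]); t=(q[:,:2]-[.4316,-.0812])
for a in np.arange(-.07,.07,.01):
    b=(t@v>a)&(t@v<a+.01); 
    if b.any(): y=t[b]@[-v[1],v[0]]; print(round(a+.005,3),"lat",y.min().round(4),y.max().round(4),"zmax",q[b][:,2].max().round(4))
E
python3 go.py .4316 -.0812 .03 2.93
```

```text
[242 128  23 100 896] ((437.9439697265625, -82.69332885742188), (26.201627731323242, 117.19645690917969), 77.90086364746094)
-0.055 lat 0.0 0.0112 zmax 0.0063
-0.045 lat -0.0 0.0112 zmax 0.0082
-0.035 lat -0.0 0.0112 zmax 0.0089
-0.025 lat -0.0 0.009 zmax 0.0104
-0.015 lat -0.0 0.0079 zmax 0.0119
-0.005 lat -0.0001 0.0068 zmax 0.0127
0.005 lat -0.0001 0.0056 zmax 0.0127
0.015 lat -0.0013 0.0045 zmax 0.0121
0.025 lat -0.0095 0.0104 zmax 0.0105
0.035 lat -0.0132 0.0128 zmax 0.0076
0.045 lat -0.0133 0.0129 zmax 0.007
0.055 lat -0.0122 0.0117 zmax 0.0083
0.065 lat -0.0086 0.007 zmax 0.0092
(np.float64(0.4316), np.float64(-0.0812), np.float64(0.03), np.float64(2.93)) -> [-0.1, -2.9, 138.6] [-0.0, 0.002, 0.002] rows 2.8
20.2 [-0.26  0.09  1.87  0.    1.19 -1.62] [ 0.43188145 -0.07824399  0.16860746] [-3.14151372e+00  1.63258379e-03  2.93178921e+00]
```

View pics/w8.png

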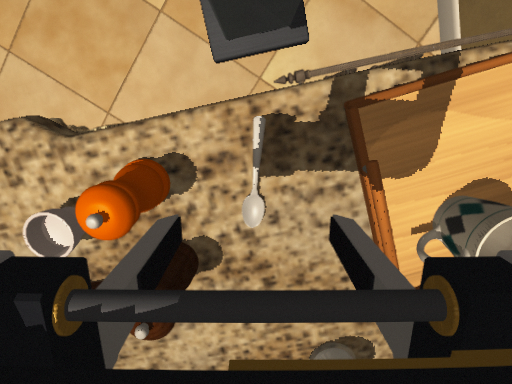

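The spoon runs from (259,117) to (253,227) px, bowl away from the robot, centred between the fingers. From its slices the true yaw is about −0.266.

To row units: 163.5 mm is 0.2725, 160 mm is 0.2667, 0.056 rad is 0.014.

>>> {"name": "arm_command", "arguments": {
  "plan": [
    [[0,0,0.075,0,0,0.014,-1],[0,0,0.15,0,0,0.014,-0.7],[0,0,0.2167,0,0,0.014,-0.4],[0,0,0.2533,0,0,0.014,-0.4],[0,0,0.2667,0,0,0.014,-0.4],[0,0,0.2725,0,0,0.014,-0.4],[0,0,0.2725,0,0,0.014,-0.4],[0,0,0.2725,0,0,0.014,-0.4]]
  ]
}}

```text
time_s: 21.0
ee_pos: [0.4322, -0.0785, 0.0053]
eef_rot: [-3.142, 0.002, 2.877]
force: [-0.6, -0.7, -0.6]
grip_width: 0.0661
grip_force: 0.0
```

```bash
python3 go.py .4322 -.0783 .0045 2.876
```

```text
(np.float64(0.4322), np.float64(-0.0783), np.float64(0.0045), np.float64(2.876)) -> [0.0, 0.2, 0.8] [-0.0, 0.002, 0.001] rows 0.0
21.0 [-0.26  0.35  1.99 -0.    0.79 -1.57] [ 0.43216804 -0.07853268  0.00525154] [-3.14157317e+00  1.96818743e-03  2.87668757e+00]
```

To row units: 1 mm is 0.0017.

>>> {"name": "arm_command", "arguments": {
  "plan": [
    [[0,0,0.0017,0,0,0,1],[0,0,0.0017,0,0,0,1],[0,0,0.0017,0,0,0,1],[0,0,0.0017,0,0,0,1],[0,0,0.0017,0,0,0,1],[0,0,0.0017,0,0,0,1],[0,0,0.0017,0,0,0,1],[0,0,0.0017,0,0,0,1],[0,0,0.0017,0,0,0,1],[0,0,0.0017,0,0,0,1],[0,0,0.0017,0,0,0,1]]
  ],
  "squeeze": 15
}}

```text
time_s: 22.1
ee_pos: [0.4314, -0.0783, 0.0031]
eef_rot: [3.142, 0.0, 2.877]
force: [0.4, -0.2, -0.3]
grip_width: 0.0203
grip_force: 15.0
```

>>> {"name": "arm_command", "arguments": {
  "plan": [
    [[0,0,0,0,0,0,1],[0,0,0,0,0,0,1],[0,0,0,0,0,0,1],[0,0,0,0,0,0,1]]
  ]
}}

```text
time_s: 22.5
ee_pos: [0.4314, -0.0783, 0.0031]
eef_rot: [3.142, 0.0, 2.877]
force: [0.1, -0.6, 1.0]
grip_width: 0.0204
grip_force: 15.0
```

```bash
python3 - <<'E'
from w import *
p,d,i=snap("wrist"); np.savez("w9.npz",p=p,d=d,T=i["world_to_cam"]); cv2.imwrite("pics/w9.png",p[100:,100:420])
E
python3 go.py .4322 -.0783 .0045 2.876
```

```text
(np.float64(0.4322), np.float64(-0.0783), np.float64(0.0045), np.float64(2.876)) -> [-0.7, 0.3, -1.4] [0.0, 0.0, 0.001] rows 0.0
22.55 [-0.26  0.36  2.    0.    0.79 -1.57] [ 0.43143115 -0.07835409  0.00310047] [3.14159163e+00 2.82707838e-05 2.87677220e+00]
```

View pics/w9.png

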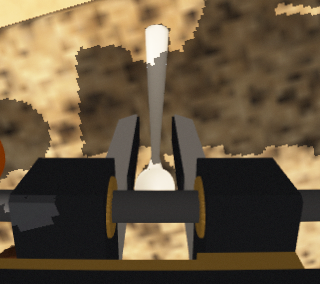

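Wrist view: the spoon handle runs straight between the fingers, bowl edge at (155,178). The grip is firm, so I lift it and carry it across.

To row units: -180 mm is -0.3, -170 mm is -0.2833.

>>> {"name": "arm_command", "arguments": {
  "plan": [
    [[0,0,-0.0083,0,0,0,1],[0,0,-0.025,0,0,0,1],[0,0,-0.0583,0,0,0,1],[0,0,-0.1083,0,0,0,1],[0,0,-0.175,0,0,0,1],[0,0,-0.2417,0,0,0,1],[0,0,-0.2833,0,0,0,1],[0,0,-0.3,0,0,0,1],[0,0,-0.3,0,0,0,1],[0,0,-0.3,0,0,0,1]]
  ]
}}

```text
time_s: 23.55
ee_pos: [0.4309, -0.0782, 0.182]
eef_rot: [-3.142, -0.002, 2.877]
force: [0.7, -0.6, -0.4]
grip_width: 0.0201
grip_force: 15.0
```

```bash
python3 go.py .4634 .2328 .185 3.225
```

```text
(np.float64(0.4634), np.float64(0.2328), np.float64(0.185), np.float64(3.225)) -> [50.1, 308.7, -2.9] [0.0, -0.002, -0.348] rows 6.3
23.55 [-0.26  0.07  1.85 -0.    1.22 -1.57] [ 0.43089332 -0.07824381  0.18199024] [-3.14154272e+00 -1.59962663e-03  2.87674627e+00]
```

To row units: 309 mm is 0.515, 290 mm is 0.4833, -0.348 rad is -0.087.

>>> {"name": "arm_command", "arguments": {
  "plan": [
    [[0.0117,0.0733,-0.005,0,0,-0.0125,1],[0.0233,0.1467,-0.005,0,0,-0.025,1],[0.035,0.22,-0.005,0,0,-0.0375,1],[0.0467,0.2933,-0.005,0,0,-0.05,1],[0.0583,0.3667,-0.005,0,0,-0.0625,1],[0.07,0.44,-0.005,0,0,-0.075,1],[0.0783,0.4833,-0.005,0,0,-0.0825,1],[0.0833,0.515,-0.005,0,0,-0.087,1],[0.0833,0.515,-0.005,0,0,-0.087,1],[0.0833,0.515,-0.005,0,0,-0.087,1],[0.0833,0.515,-0.005,0,0,-0.087,1]]
  ]
}}

```text
time_s: 24.65
ee_pos: [0.4638, 0.232, 0.1854]
eef_rot: [-3.141, -0.001, -3.06]
force: [0.3, -0.3, -0.1]
grip_width: 0.0202
grip_force: 15.0
```

```bash
python3 - <<'E'
from w import *
p,d,i=snap("wrist"); np.savez("w10.npz",p=p,d=d,T=i["world_to_cam"]); cv2.imwrite("pics/w10.png",p)
s,_,_=snap("side"); cv2.imwrite("pics/c10.png",np.hstack([p[60:,80:440],cv2.resize(s[60:230,130:320],(362,324))]))
E
python3 go.py .4634 .2328 .0115 3.225
```

```text
(np.float64(0.4634), np.float64(0.2328), np.float64(0.0115), np.float64(3.225)) -> [0.5, 0.8, 174.4] [-0.0, -0.0, -0.002] rows 3.5
24.75 [ 0.39  0.25  1.63 -0.    1.26 -1.26] [0.46405316 0.23210017 0.18591678] [-3.14143425e+00 -3.24296570e-04 -3.05973186e+00]
```

View pics/c10.png

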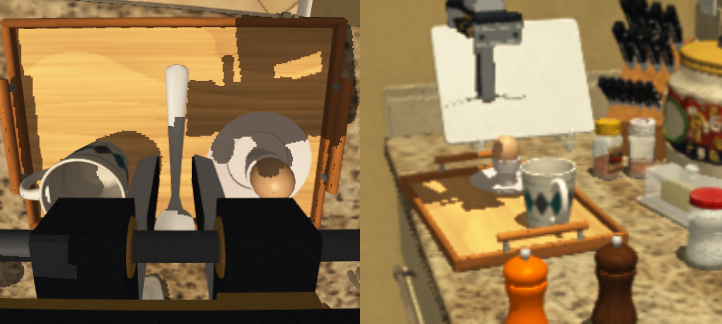

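The spoon is held straight at (175,150), pointing along the tray's depth between the mug and saucer. Lowering.

To row units: 173 mm is 0.2883, 150 mm is 0.25.

>>> {"name": "arm_command", "arguments": {
  "plan": [
    [[0,0.0017,0.075,0,0,0,1],[0,0.0017,0.15,0,0,0,1],[0,0.0017,0.2167,0,0,0,1],[0,0.0017,0.25,0,0,0,1],[0,0.0017,0.27,0,0,0,1],[0,0.0017,0.28,0,0,0,1],[0,0.0017,0.285,0,0,0,1],[0,0.0017,0.2883,0,0,0,1],[0,0.0017,0.2883,0,0,0,1],[0,0.0017,0.2883,0,0,0,1]]
  ]
}}

```text
time_s: 25.75
ee_pos: [0.4643, 0.2341, 0.0137]
eef_rot: [3.141, 0.001, -3.058]
force: [-0.0, -0.3, -0.8]
grip_width: 0.0199
grip_force: 15.0
```

To row units: 2 mm is 0.0033, -1 mm is -0.0017.

>>> {"name": "arm_command", "arguments": {
  "plan": [
    [[0,-0.0017,0.0017,0,0,0,1],[0,-0.0017,0.0033,0,0,0,1],[0,-0.0017,0.0033,0,0,0,1],[0,-0.0017,0.0033,0,0,0,1]]
  ]
}}

```text
time_s: 26.15
ee_pos: [0.464, 0.233, 0.0111]
eef_rot: [3.142, 0.0, -3.058]
force: [-0.3, 0.4, -0.5]
grip_width: 0.0202
grip_force: 15.0
```

>>> {"name": "arm_command", "arguments": {
  "plan": [
    [[0,0,0,0,0,0,0.4],[0,0,0,0,0,0,0.2],[0,0,0,0,0,0,0],[0,0,0,0,0,0,0],[0,0,0,0,0,0,0],[0,0,-0.0167,0,0,0,0],[0,0,-0.0667,0,0,0,0],[0,0,-0.15,0,0,0,0],[0,0,-0.2333,0,0,0,-1],[0,0,-0.3167,0,0,0,-1],[0,0,-0.3333,0,0,0,-1],[0,0,-0.3333,0,0,0,-1]]
  ]
}}

```text
time_s: 27.35
ee_pos: [0.4645, 0.2332, 0.2131]
eef_rot: [3.14, 0.004, -3.058]
force: [-0.7, -0.2, 0.1]
grip_width: 0.0756
grip_force: 0.0
```

```bash
python3 - <<'E'
from w import *
p,d,i=snap("wrist"); np.savez("w11.npz",p=p,d=d,T=i["world_to_cam"]); P=cloud(i,d); cv2.imwrite("pics/w11.png",p)
Z=P[...,2]; h=cv2.cvtColor(p,cv2.COLOR_BGR2HSV); X=P[...,:2]-[.4853,.2346]; c,s=np.cos(.083),np.sin(.083); L=np.stack([X[...,0]*c+X[...,1]*s,-X[...,0]*s+X[...,1]*c],-1)
m=(abs(L[...,1])<.03)&(abs(L[...,0])<.115)&(h[...,1]<70)&(Z<.03); m=cv2.morphologyEx(m.astype(np.uint8),cv2.MORPH_OPEN,np.ones((3,3)))
n,l,st,_=cv2.connectedComponentsWithStats(m); k=1+st[1:,4].argmax(); q=L[l==k]; print(len(q),q.min(0),q.max(0))
for a in np.arange(-.1,.06,.015):
    b=(q[:,0]>a)&(q[:,0]<a+.015)
    if b.any(): print(round(a+.0075,3),q[b,1].min().round(4),q[b,1].max().round(4))
b=P[(Z>.018)&(Z<.03)]; 
E
python3 go.py .5237 -.2006 .22 1.571 .5237 -.2006 .22 3.225
```

```text
958 [-0.08566626 -0.01321093] [0.0428334  0.01165843]
-0.092 -0.0026 -0.0001
-0.078 -0.0051 0.0073
-0.062 -0.0051 0.006
-0.048 -0.0039 0.0048
-0.033 -0.0026 0.0036
-0.018 -0.0027 0.0024
-0.003 -0.0053 0.0037
0.012 -0.0132 0.0116
0.027 -0.0132 0.0117
0.042 -0.0107 0.009
(np.float64(0.5237), np.float64(-0.2006), np.float64(0.22), np.float64(1.571)) -> [-23.6, -437.0, -9.0] [0.0, 0.0, 1.654] rows 11.0
(np.float64(0.5237), np.float64(-0.2006), np.float64(0.22), np.float64(3.225)) -> [-23.6, -437.0, -9.0] [0.0, 0.0, -0.0] rows 8.8
27.4 [ 0.39  0.23  1.6  -0.    1.31 -1.26] [0.46385231 0.23291153 0.21103173] [ 3.14149204e+00  4.27593180e-04 -3.05834945e+00]
```

The spoon lies on the tray's centreline (local y≈0, parallel to within about 1°). Now the mill.

To row units: -437 mm is -0.7283, -420 mm is -0.7.

>>> {"name": "arm_command", "arguments": {
  "plan": [
    [[-0.005,-0.08,-0.015,0,0,0,-1],[-0.01,-0.16,-0.015,0,0,0,-1],[-0.015,-0.24,-0.015,0,0,0,-1],[-0.02,-0.32,-0.015,0,0,0,-1],[-0.0233,-0.4,-0.015,0,0,0,-1],[-0.0267,-0.48,-0.015,0,0,0,-1],[-0.03,-0.56,-0.015,0,0,0,-1],[-0.0333,-0.64,-0.015,0,0,0,-1],[-0.0383,-0.7,-0.015,0,0,0,-1],[-0.0392,-0.7283,-0.015,0,0,0,-1],[-0.0392,-0.7283,-0.015,0,0,0,-1],[-0.0392,-0.7283,-0.015,0,0,0,-1]]
  ]
}}

```text
time_s: 28.6
ee_pos: [0.5234, -0.1996, 0.219]
eef_rot: [3.14, -0.002, -3.058]
force: [-0.5, 0.2, 0.1]
grip_width: 0.094
grip_force: 0.0
```

```bash
python3 - <<'E'
from w import *
p,d,i=snap("wrist"); P=cloud(i,d); Z=P[...,2]; cv2.imwrite("pics/w12.png",p)
m=(Z>.098)&(Z<.121)&(abs(P[...,0]-.523)<.04)&(abs(P[...,1]+.2)<.04); q=P[m]; print(len(q),q.min(0),q.max(0),fitc(q))
q=P[(Z>.124)&(Z<.14)&(abs(P[...,0]-.523)<.03)&(abs(P[...,1]+.2)<.03)]; print("ball",len(q),q.mean(0),q.max(0))
E
python3 go.py .5235 -.2006 .088 3.225
```

```text
1775 [ 0.49918777 -0.22599179  0.10231261] [ 0.54793068 -0.17594638  0.12036289] (array([ 0.5229, -0.201 ]), np.float64(0.0177))
ball 130 [ 0.5236223  -0.20085813  0.12853788] [ 0.53016905 -0.19519946  0.13115202]
(np.float64(0.5235), np.float64(-0.2006), np.float64(0.088), np.float64(3.225)) -> [0.1, -1.5, 131.4] [0.001, -0.001, 0.001] rows 2.6
28.65 [-0.43  0.31  1.47  0.    1.36 -2.08] [ 0.5236114  -0.19924042  0.21943687] [ 3.14078542e+00 -9.86237784e-04 -3.05747324e+00]
```

To row units: 131 mm is 0.2183, -1.5 mm is -0.0025.

>>> {"name": "arm_command", "arguments": {
  "plan": [
    [[0,-0.0025,0.0667,0,0,0,-1],[0,-0.0025,0.1333,0,0,0,-1],[0,-0.0025,0.1917,0,0,0,-1],[0,-0.0025,0.2183,0,0,0,-1],[0,-0.0025,0.2183,0,0,0,-1],[0,-0.0025,0.2183,0,0,0,0],[0,-0.0025,0.2183,0,0,0,1],[0,-0.0025,0.2183,0,0,0,1],[0,-0.0025,0.2183,0,0,0,1],[0,-0.0025,0.2183,0,0,0,1],[0,-0.0025,0.2183,0,0,0,1],[0,-0.0025,0.2183,0,0,0,1]]
  ],
  "squeeze": 25
}}

```text
time_s: 29.85
ee_pos: [0.524, -0.2021, 0.0893]
eef_rot: [-3.142, 0.0, -3.058]
force: [0.7, -0.3, 2.8]
grip_width: 0.0478
grip_force: 25.0
```

>>> {"name": "arm_command", "arguments": {
  "plan": [
    [[0,0,0,0,0,0,1],[0,0,0,0,0,0,1],[0,0,0,0,0,0,1]]
  ]
}}

```text
time_s: 30.15
ee_pos: [0.524, -0.2021, 0.0893]
eef_rot: [-3.142, 0.0, -3.058]
force: [-0.5, 0.8, 4.1]
grip_width: 0.0481
grip_force: 25.0
```

To row units: -135 mm is -0.225, -120 mm is -0.2.

>>> {"name": "arm_command", "arguments": {
  "plan": [
    [[0,0,-0.0083,0,0,0,1],[0,0,-0.025,0,0,0,1],[0,0,-0.05,0,0,0,1],[0,0,-0.0917,0,0,0,1],[0,0,-0.15,0,0,0,1],[0,0,-0.2,0,0,0,1],[0,0,-0.225,0,0,0,1],[0,0,-0.225,0,0,0,1],[0,0,-0.225,0,0,0,1],[0,0,-0.225,0,0,0,1]]
  ]
}}

```text
time_s: 31.15
ee_pos: [0.5235, -0.2019, 0.2229]
eef_rot: [3.141, -0.002, -3.058]
force: [0.3, -0.2, -1.2]
grip_width: 0.0476
grip_force: 25.0
```

```bash
python3 go.py .4498 .1424 .2243 3.225; python3 - <<'E'
from w import *
s,_,_=snap("side"); cv2.imwrite("pics/s13.png",s[60:300,150:400])
z=np.load("w11.npz"); p,d,i=load("w11.npz"); P=cloud(i,d); Z=P[...,2]; m=(Z>.09)&(Z<.108)&(abs(P[...,0]-.535)<.06)&(abs(P[...,1]-.15)<.06); q=P[m]; print(q.min(0),q.max(0),fitc(q))
E
```

```text
(np.float64(0.4498), np.float64(0.1424), np.float64(0.2243), np.float64(3.225)) -> [44.8, 349.2, -1.0] [0.001, -0.002, -0.0] rows 7.0
31.15 [-0.43  0.31  1.46 -0.    1.37 -2.09] [ 0.52345266 -0.20188296  0.22287441] [ 3.14063330e+00 -1.75633631e-03 -3.05837338e+00]
[0.49524851 0.0900741  0.09000723] [0.57373797 0.18932668 0.10416201] (array([0.5363, 0.1455]), np.float64(0.0407))
```

View pics/s13.png

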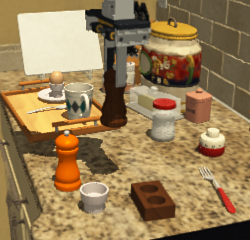

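The mill is held upright at (115,95) and the rest of the scene is untouched. Carrying it to the front of the mug.

To row units: 349 mm is 0.5817, 335 mm is 0.5583.

>>> {"name": "arm_command", "arguments": {
  "plan": [
    [[0.01,0.075,-0.0017,0,0,0,1],[0.02,0.15,-0.0017,0,0,0,1],[0.03,0.225,-0.0017,0,0,0,1],[0.04,0.3,-0.0017,0,0,0,1],[0.05,0.375,-0.0017,0,0,0,1],[0.06,0.45,-0.0017,0,0,0,1],[0.0683,0.5167,-0.0017,0,0,0,1],[0.0733,0.5583,-0.0017,0,0,0,1],[0.075,0.5817,-0.0017,0,0,0,1],[0.075,0.5817,-0.0017,0,0,0,1],[0.075,0.5817,-0.0017,0,0,0,1],[0.075,0.5817,-0.0017,0,0,0,1]]
  ]
}}

```text
time_s: 32.4
ee_pos: [0.4503, 0.141, 0.2249]
eef_rot: [-3.141, -0.0, -3.06]
force: [-0.2, -0.3, -2.3]
grip_width: 0.0477
grip_force: 25.0
```

```bash
python3 go.py .4498 .1424 .0973 3.225
```

```text
(np.float64(0.4498), np.float64(0.1424), np.float64(0.0973), np.float64(3.225)) -> [0.4, 1.5, 127.6] [-0.0, -0.0, -0.001] rows 2.6
32.4 [ 0.23  0.11  1.71 -0.    1.33 -1.43] [0.45033702 0.14096374 0.22492075] [-3.14138284e+00 -2.73407518e-04 -3.05965651e+00]
```

To row units: 127.5 mm is 0.2125, 127 mm is 0.2117.

>>> {"name": "arm_command", "arguments": {
  "plan": [
    [[0,0.0025,0.0583,0,0,0,1],[0,0.0025,0.1167,0,0,0,1],[0,0.0025,0.1667,0,0,0,1],[0,0.0025,0.1917,0,0,0,1],[0,0.0025,0.2017,0,0,0,1],[0,0.0025,0.2067,0,0,0,1],[0,0.0025,0.21,0,0,0,1],[0,0.0025,0.2117,0,0,0,1],[0,0.0025,0.2125,0,0,0,1],[0,0.0025,0.2125,0,0,0,1]]
  ]
}}

```text
time_s: 33.4
ee_pos: [0.4501, 0.1435, 0.098]
eef_rot: [3.141, 0.001, -3.058]
force: [0.7, -0.1, -1.0]
grip_width: 0.0474
grip_force: 25.0
```

To row units: 1.2 mm is 0.002, 0.7 mm is 0.0012.

>>> {"name": "arm_command", "arguments": {
  "plan": [
    [[0,-0.0008,0.0012,0,0,0,1],[0,-0.0008,0.002,0,0,0,1],[0,-0.0008,0.002,0,0,0,1],[0,-0.0008,0.002,0,0,0,1]]
  ]
}}

```text
time_s: 33.8
ee_pos: [0.4506, 0.1432, 0.0972]
eef_rot: [3.141, 0.002, -3.058]
force: [1.1, 0.6, 5.7]
grip_width: 0.0476
grip_force: 25.0
```

Contact. Releasing and rising clear.

To row units: -170 mm is -0.2833, -150 mm is -0.25.

>>> {"name": "arm_command", "arguments": {
  "plan": [
    [[0,0,0,0,0,0,0.3],[0,0,0,0,0,0,-0.2],[0,0,0,0,0,0,-0.5],[0,0,0,0,0,0,-0.6],[0,0,0,0,0,0,-0.6],[0,0,-0.0083,0,0,0,-0.6],[0,0,-0.0417,0,0,0,-0.6],[0,0,-0.1,0,0,0,-0.6],[0,0,-0.1667,0,0,0,-0.6],[0,0,-0.25,0,0,0,-1],[0.0333,-0.0833,-0.2833,0,0,0,-1],[0.0667,-0.1667,-0.2833,0,0,0,-1]]
  ]
}}

```text
time_s: 35.0
ee_pos: [0.4217, 0.05, 0.2687]
eef_rot: [-3.141, 0.004, -3.056]
force: [0.7, -0.6, -0.7]
grip_width: 0.0933
grip_force: 0.0
```

To row units: -250 mm is -0.4167, -200 mm is -0.3333.

>>> {"name": "arm_command", "arguments": {
  "plan": [
    [[0.0333,-0.0833,0,0,0,0,-1],[0.0667,-0.1667,0,0,0,0,-1],[0.0667,-0.25,0,0,0,0,-1],[0.0667,-0.3333,0,0,0,0,-1],[0.0667,-0.4167,0,0,0,0,-1],[0.0667,-0.4167,0,0,0,0,-1],[0.0667,-0.4167,0,0,0,0,-1],[0.0667,-0.4167,0,0,0,0,-1]]
  ]
}}

```text
time_s: 35.8
ee_pos: [0.4025, -0.2011, 0.2661]
eef_rot: [3.141, 0.0, -3.058]
force: [-0.4, 0.0, 0.3]
grip_width: 0.0937
grip_force: 0.0
```

```bash
python3 - <<'E'
from w import *
s,_,_=snap("side"); p,d,i=snap("top"); cv2.imwrite("pics/c14.png",np.hstack([cv2.resize(p[150:285,90:430],(450,360)),cv2.resize(s[90:290,130:330],(350,360))]))
P=cloud(i,d); Z=P[...,2]
for n,c,zl,zh in(("mill",(.45,.143),.1,.121),("mug",(.535,.149),.09,.108),("lower",(.4448,-.3135),.038,.05),("rack",(.558,-.337),.02,.037),("egg",(.515,.338),.075,.1)):
    m=(abs(P[...,0]-c[0])<.06)&(abs(P[...,1]-c[1])<.07)&(Z>zl)&(Z<zh); q=P[m]; print(n,len(q),(q.min(0)+q.max(0))[:2]/2,np.ptp(q,axis=0),fitc(q))
print(ctrl.get_obs()["ee_pos"],ctrl.get_obs()["time_s"])
E
```

```text
mill 141 [0.46705968 0.14868167] [0.0845428  0.06309121 0.02071688] (array([0.4673, 0.1481]), np.float64(0.0316))
mug 246 [0.53557767 0.13768862] [0.08195144 0.10593032 0.01746828] (array([0.5344, 0.1447]), np.float64(0.0416))Traceback (most recent call last):
  File "<stdin>", line 5, in <module>
    return umr_minimum(a, axis, None, out, keepdims, initial, where)
ValueError: zero-size array to reduction operation minimum which has no identity
```

View pics/c14.png

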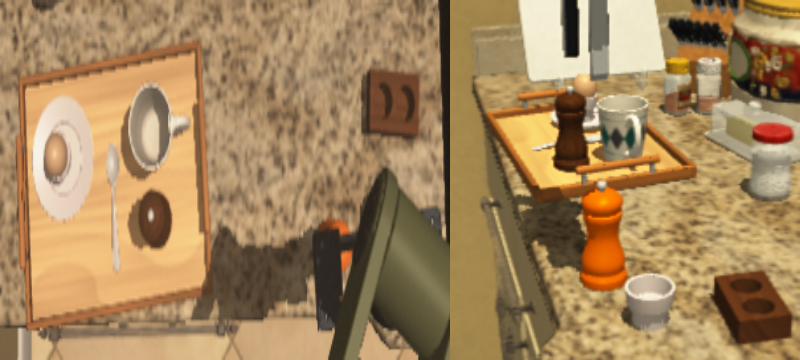

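The mill stands upright in front of the mug with a gap between them. The spoon lies down the middle, the egg stands in its cup on the saucer, and the large cup and rack are in place.

```bash
python3 -c "
from station import ctrl
print(ctrl.hand_in())"
```

```text
the job is handed in; nothing more can be done
None
```

The breakfast tray is laid and handed in at about 36 s of the 128 s limit: the small cup is on the saucer with the egg upright in it, the teaspoon is down the middle, and the pepper mill is in front of the mug. In the last pictures the mug, saucer, large cup and rack were in place; the fork was out of frame there, but nothing moved near it. The hand-in returned no verdict.

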